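# Slide the name plate out over the shelf end

### The job

The flat metal plate on the low black shelf lies too flat for anyone to pick up. Push the round tin that stands in its way straight back until all of it is on the rear half of the shelf, then push the plate along the shelf until about 4 cm of it sticks out past the shelf's left end (left as the robot sees it), square with the shelf and still lying flat on it. Only push with the fingers: never lift or tip the tin or the plate, and leave the other goods where they stand.

Things in the scene. Friction and masses are not known exactly. Their poses are not given: they have to be found in the camera images.
- shelf: low black plastic shelf with yellow corner clips, fixed to the table: a flat slatted board 360 mm deep (its x) and 560 mm long (its y), 40 mm thick, on four short feet; no rim. Origin on the table under its centre; its flat top is 120 mm above the origin. x points to its rear edge (away from the robot), y along the board to its left end, z up. Its edges are at x = -180 and +180 mm, its left end at y = +280 mm, its right end at y = -280 mm
- shelf_end (a point): middle of the top edge of the shelf's left end; axes as the shelf's
- plate: blank cast aluminium house-name plate with a low raised border and four screw holes, 110 mm wide (its x), 220 mm long (its y), 8 mm thick, 0.3 to 0.65 kg, lying loose on the front half of the shelf, a little askew. Origin at the centre of its underside, x and y along its sides, y to its left end (the one that is to stick out), z up. It slides with plain friction and stays where it is left
- plate_lead (a point): middle of the plate's left end face, 110 mm along the plate's y from its centre and 4 mm above its underside
- tin: round lidded biscuit tin of bare metal, 100 mm across and 60 mm high, 0.22 to 0.45 kg, standing loose at the front of the shelf near its left end, in the plate's way. Origin at the centre of its underside, z up. It slides upright when pushed low down
- mug: glazed mug, 76 mm across and 80 mm high, standing at the rear right of the shelf; origin at the centre of its underside; not part of the job
- jar: closed glass jar, 64 mm across and 85 mm high, standing at the rear right of the shelf; origin at the centre of its underside; not part of the job
- candlestick: metal candlestick, 90 mm across its foot, 135 mm high, on the table beside the shelf; origin at the centre of its underside; not part of the job
- tape: roll of packing tape lying flat, 96 mm across, 48 mm high, on the table beside the shelf; origin at the centre of its underside; not part of the job
- truck: toy pick-up truck, 150 mm long, 80 mm high, on the table beside the shelf; origin at the centre of its underside; not part of the job
- books: pile of three books, 140 x 210 x 68 mm, on the table right of the shelf; origin at the centre of its underside; not part of the job
Things that resemble listed ones, but are neither listed nor needed, are in the scene too. Of the things that look like the plate, the larger one is meant.

How it is judged (in metres and radians):
On the way, in this order (a step that is already met when the one before it is completed fails the run):
1. the tin stands upright on the rear half of the shelf, clear of the plate's path (x of tin in the frame of shelf between 0.045 and 0.175 m and y of tin in the frame of shelf below 0.275 m and z of tin in the frame of shelf above 0.115 m and angle between tin's own z axis and vertical below 0.1 rad), for 0.2 s.
2. the plate lies flat and square with its left end 25 to 55 mm past the shelf's left end (y of plate_lead in the frame of shelf between 0.305 and 0.335 m and angle between the y axis of plate and the y axis of shelf, either way round below 0.1 rad and angle between plate's own z axis and vertical below 0.03 rad and z of plate in the frame of shelf above 0.115 m and x of plate in the frame of shelf between -0.128 and 0.1 m), for 0.2 s.
At the end, for the whole second after the job is handed in: The plate lies at rest, flat on the shelf and square with it (within 0.1 rad), its left end 25 to 55 mm past the shelf's left end and its long sides over the board; the tin stands upright at rest on the shelf with its centre at least 45 mm behind the shelf's long centre line (all of step 1 and all of step 2 and linear speed of each of plate, tin below 0.01 m/s); the robot touches nothing.
It fails at once if the plate is lifted, dropped or tipped (z of plate in the frame of shelf above 0.135 m or z of plate in the frame of shelf below 0.1 m or angle between plate's own z axis and vertical above 0.15 rad).
It fails at once if the tin is lifted, dropped or tipped (z of tin in the frame of shelf above 0.135 m or z of tin in the frame of shelf below 0.1 m or angle between tin's own z axis and vertical above 0.3 rad).
It fails at once if another piece of goods is shifted by more than 20 mm or tipped (distance of any of mug, jar, candlestick, tape, truck, books from where it was at the start of the episode above 0.02 m or angle between any of mug, jar, candlestick, tape, truck, books's own z axis and vertical above 0.3 rad).
It also fails if it takes over 58 s, if anything falls off the work surface, if the arm or the gripper's body presses on something with over 40 N, if the wrist force passes 120 N, or if a joint passes its speed limit or range.

### The arm

A 6-joint arm with a two-finger parallel gripper is mounted at the origin on the work surface. World frame = base frame: x ahead of the robot, y to its left, z up, the work surface at z = 0. Lengths are in mm, angles in rad, forces in N, time in s.
With the tool pointing down it reaches from about 275 to 750 mm from the base axis. Payload 10.2 kg.
Tool frame: the origin (TCP) lies between the finger pads; the fingertips stand 17 mm ahead of it and the grasp point (between the pads) lies 2 mm behind it (tips_ahead is the distance from the TCP to the fingertips, in mm); z points along the fingers, y is the line along which they close (so a half turn about z gives the same grasp; the last joint's range is limited). The gripper opens to 85 mm and grips with 20 to 120 N. Pads are 22 mm wide; open, the fingers measure 114 mm over their backs; the gripper's body (76 mm by 85 mm) begins 54 mm behind the grasp point. The pads swing forward as they close: fully open they stand 13 mm farther back than shut.
Start: joints at [0.91, 0.313, 1.498, -0, 1.331, -0.223], TCP at [222.586, 475.486, 248.294] pointing down, gripper open.
Joint ranges: [-2.94, 2.94], [-0.97, 2.17], [0.19, 2.56], [-1.23, 4.37], [0.02, 3.11], [-2.88, 2.88]. Speed limits (rad/s): [2.39, 2.39, 3.01, 3.14, 3.14, 3.14].

### API

Orientations are given as a unit quaternion [w, x, y, z].
In Python, from rig import sense, capture, finish_job, boxes_of, tips_ahead gives the robot as it stands.
- The arm moves only by the tool drive_tool, never from a script. Its argument "commands" is text: rows parted by semicolons, each of 7 numbers parted by spaces: the shift along the world's x, y, z in units of 0.1 m (1.0 is 0.1 m), then the turn, a rotation vector about the world's x, y, z in units of pi/4 rad (1.0 is pi/4 rad), then the opening in per cent of the stroke, from 0 (shut) to 100 (fully open). A call has 1 to 20 rows; each row shifts and turns the commanded pose from where the row before left it; what a row does not reach is not made up. A row lasts 1/12 s, in which the tool goes at most 41.7 mm and 7.16 degrees, less where a joint would pass 70% of its speed; a pose out of reach is approached as far as the arm can. A call with a number of a shift or a turn outside -1 to 1 is refused whole. A call with a gripper value outside its range is refused whole. The fingers move at their own pace and stop on an object; "force" is the grip in N (left out, the last holds). Time passes only in rows, so rows that do not move let the fingers close. It gives the time, the measured TCP pose, the force, the opening and the grip force at its end, in the units of the state.
- sense(): the state, without advancing time (a new reading comes with each control period).
- capture(name): name is "scene" or "side" or "wrist"; returns a dict with "pixels" (480x640x3 uint8, blue, green, red), "fov_y" (degrees; the focal length in pixels is half the picture's height over the tangent of half this angle, whatever the lens; pixels are square), "cx", "cy" (the principal point, pixels), "k1" (the pictures are not rectified: a ray, as slopes to the right and down, at radius r is drawn at 1 + k1 r^2 times it, then the intrinsics apply), "position" and "attitude" of the camera in the world; the wrist camera has in their place "tool_from_camera" (4x4, takes a point from camera to tool coordinates, whose origin is the TCP and whose axes are the flange's). Camera axes: x right, y down, z forward; pixel columns grow to the right and rows downward; lengths in mm; the calibration is good to about 2 mm. A picture is of the moment at which its call begins: read the wrist's pose just before it. There is no depth.
- finish_job(): hands the job in; it is judged then, once.
Trained networks look in a picture, given as the dict that the camera call returned (one of the last four; its "shot" number tells which), for a name from the list of things; names that differ only in an ending like _2 or _b are one class to them, and where a whole thing is asked for, a point or a joint stands for the part that bears it (a point fixed in the world has none). Each returns a list of dicts, best first, with "confidence" (0 to 1); they miss things now and then, are a little off and sometimes report something else, mostly with a low value. They report only what shows in the picture. A call takes as long as a camera call. They do not tell look-alikes from the thing itself.
- boxes_of(picture, name): "position" ([column, row] in pixels, amid what is visible of it).
The state is a dict: "time_s": time; "joints": joint angles; "dq": joint speeds; "tau": joint torques, N m; "eef_pos": TCP position; "ee_rot": TCP orientation; "force": force on the tool from outside, world axes, zero at the start; "wrist_torque": the same for the moment, N m; "grip_width": opening from 0.0 (shut) to 1.0 (fully open); "grip_force": force on a finger pad.
Only numpy, scipy, OpenCV 4.12 (cv2) and the standard library are available. Lean on these libraries where they do the work, as an engineer would, in place of code of your own. Each camera call takes 0.05 s, during which the arm holds its last target. There are 200 camera calls.

## Working session

There is one attempt and no reset: what is moved stays moved. The work goes in short steps, Python scripts to look and compute and a tool call to move; the robot and the scene stay as the last step left them, time stands still between calls to the robot, and variables do not carry over. Pictures are saved under pics/ and viewed, at most 10 in all, crops included, and the job is handed in when it is done.

Besides the shell and the picture viewer there is one more tool, called after "Request:" as name(argument=value, ...) on one line, values as JSON. drive_tool: Moves the arm, as the interface text tells. Shifts and turns lie within -1 to 1; 1 stands for 0.1 m of shift or pi/4 rad of turn. Its arguments: {"type":"object","properties":{"commands":{"type":"string"},"force":{"type":"number"}},"required":["commands"]}

```bash
mkdir -p pics
cat > h.py <<'E'
import numpy as np, cv2
from scipy.spatial.transform import Rotation as R
from rig import *
def K(p):
    f=240/np.tan(np.radians(p['fov_y'])/2); return np.array([[f,0,p['cx']],[0,f,p['cy']],[0,0,1.]])
def pose(p,s=None):
    if 'position' in p:
        a=np.array(p['attitude'],float)
        Rm=a if a.shape==(3,3) else R.from_quat(a,scalar_first=True).as_matrix()
        return Rm,np.array(p['position'],float)
    T=np.array(p['tool_from_camera']); Rt=R.from_quat(s['ee_rot'],scalar_first=True).as_matrix()
    return Rt@T[:3,:3], Rt@T[:3,3]+np.array(s['eef_pos'])
def dist(p): return np.array([p['k1'],0,0,0,0.])
def ray(p,uv,s=None):
    Rm,c=pose(p,s); n=cv2.undistortPoints(np.array([[uv]],float),K(p),dist(p))[0,0]
    return c,Rm@np.array([n[0],n[1],1])
def onz(p,uv,z,s=None):
    c,d=ray(p,uv,s); return c+d*(z-c[2])/d[2]
def proj(p,X,s=None):
    Rm,c=pose(p,s); Y=(np.atleast_2d(X)-c)@Rm
    n=Y[:,:2]/Y[:,2:]; r2=(n**2).sum(1,keepdims=True)
    n=n*(1+p['k1']*r2); k=K(p); return n*k[0,0]+k[:2,2]
E
python3 - <<'E'
from h import *
s=sense(); print(s['eef_pos'],s['ee_rot'],s['time_s'],s['force'])
for n in ['scene','side']:
    p=capture(n); cv2.imwrite(f'pics/{n}0.png',p['pixels']); print(n,p['position'],p['attitude'],p['fov_y'],p['k1'])
    for o in ['shelf','plate','tin','mug','jar']:
        for b in boxes_of(p,o)[:3]: print(o,b['position'],b['confidence'],onz(p,b['position'],120).round())
E
```

```text
[222.42716745 475.28703113 247.72293779] [-2.90016460e-04  2.17172580e-01  9.76132996e-01 -6.01016217e-04] 0.0 [ 0.02637694 -0.10989391 -0.32955757]
scene [1391.68057464   99.98275463 1213.33979942] [-0.21577973  0.6345617   0.69945292 -0.24806483] 48.911471493312526 -0.1338363497329384
shelf [325.2, 268.9] 0.95 [622.  28. 120.]
plate [259.2, 192.1] 0.92 [ 372. -185.  120.]
plate [268.4, 231.2] 0.85 [ 513. -135.  120.]
tin [377.5, 213.4] 0.69 [423. 154. 120.]
mug [297.5, 280.8] 0.8 [665. -38. 120.]
jar [234.6, 284.7] 0.97 [ 691. -192.  120.]
side [ 186.1268569  1263.37648437 1194.81895603] [ 0.06049572 -0.11228175  0.89844519 -0.42015391] 44.51513278260184 0.014966519573722916
shelf [290.7, 268.8] 0.87 [567. 116. 120.]
plate [327.9, 218.3] 0.9 [ 522. -134.  120.]
plate [386.7, 232.5] 0.63 [ 336. -106.  120.]
tin [326.1, 274.0] 0.94 [467. 113. 120.]
tin [330.0, 173.7] 0.73 [ 574. -380.  120.]
mug [258.3, 219.0] 0.84 [728. -80. 120.]
jar [272.4, 184.2] 0.84 [ 744. -273.  120.]
```

View pics/scene0.png

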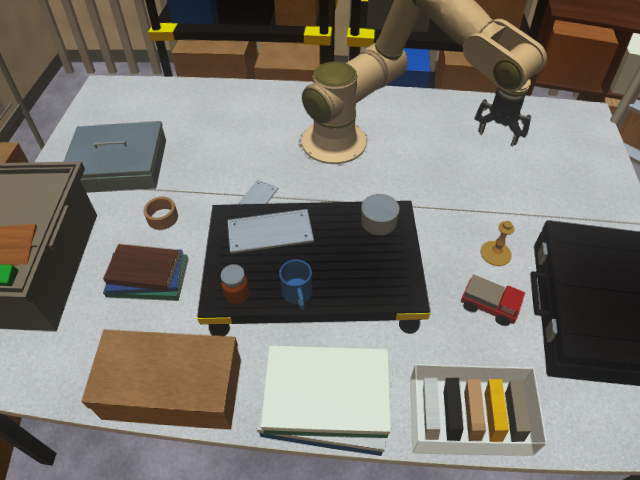

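View pics/side0.png

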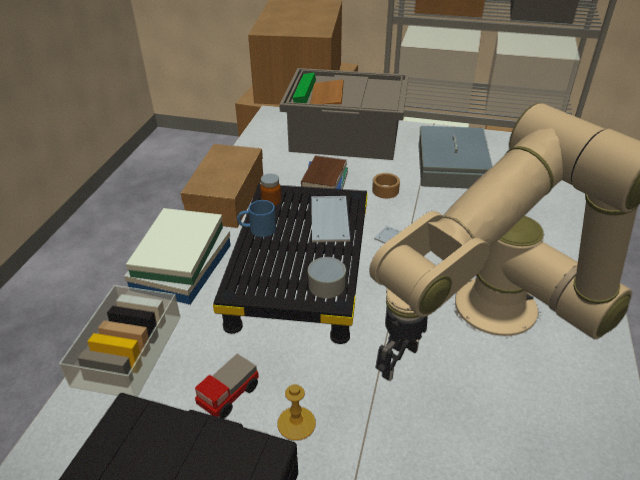

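The scene camera looks back at the robot. It shows the plate at (270,231), the tin at (380,214), the mug at (297,281) and the jar at (235,285), with a smaller look-alike at (258,192) on the table. In the side view the plate is at (329,218) and the tin at (326,275).

Run:
```python
import cv2
a=cv2.imread('pics/scene0.png')[190:340,190:440]; b=cv2.imread('pics/side0.png')[175:330,205:380]
cv2.imwrite('pics/c1.png',cv2.resize(a,None,fx=3.2,fy=3.2,interpolation=cv2.INTER_CUBIC))
cv2.imwrite('pics/c2.png',cv2.resize(b,None,fx=3.8,fy=3.8,interpolation=cv2.INTER_CUBIC))
```

```text
(no output)
```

View pics/c1.png

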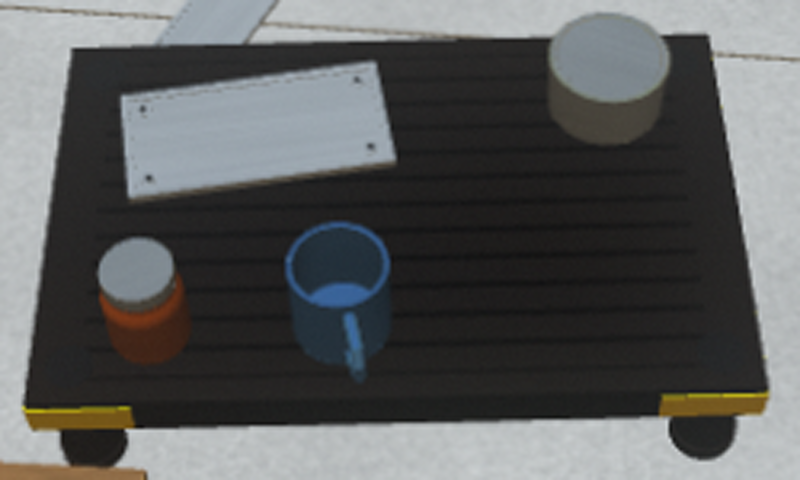

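View pics/c2.png

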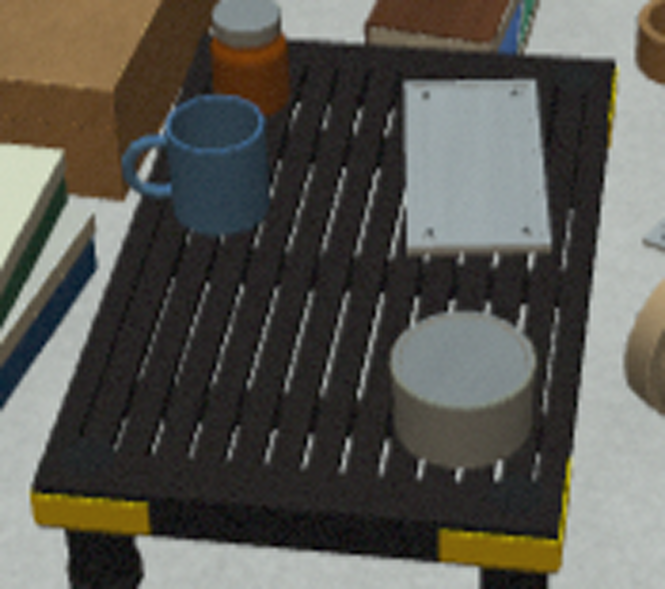

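```bash
cat > m.py <<'E'
from h import *
from scipy.optimize import least_squares
sc=capture('scene'); sd=capture('side')
c1=lambda l:np.array(l)/3.2+[190-.34,190-.34]
c2=lambda l:np.array(l)/3.8+[205-.37,175-.37]
def rect(q,hx,hy,z): 
    L=np.array([[-hx,-hy],[-hx,hy],[hx,hy],[hx,-hy]]); c,s=np.cos(q[2]),np.sin(q[2])
    return np.c_[L@np.array([[c,s],[-s,c]])+q[:2],np.full(4,z)]
def fit(hx,hy,z,obs,q0):
    f=lambda q:np.concatenate([(proj(p,rect(q,hx,hy,z)[i])-o).ravel() for p,i,o in obs])
    r=least_squares(f,q0,loss='soft_l1'); print('res',r.fun.round(1)); return r.x
sh=fit(180,280,120,[(sc,[0,1,2,3],c1([(72,49),(709,36),(768,391),(26,407)])),(sd,[0,1,2],c2([(615,62),(567,528),(36,490)]))],[600,0,0])
pl=fit(55,110,128,[(sc,[0,1,2,3],c1([(121,96),(375,62),(396,162),(129,196)])),(sd,[0,1,2,3],c2([(537,80),(550,245),(408,248),(405,80)]))],[500,-100,0])
def loc(w): 
    c,s=np.cos(sh[2]),np.sin(sh[2]); return np.array([[c,s],[-s,c]])@(np.array(w[:2])-sh[:2])
print('shelf',sh,'plate',pl,'local',loc(pl),pl[2]-sh[2])
for p,u in ((sc,c1((609,57))),(sd,c2((464,361)))):
    w=onz(p,u,180); print('tin',w,loc(w))
for p,u in ((sc,c1((337,265))),(sd,c2((215,132)))): w=onz(p,u,200); print('mug',w,loc(w))
print(rect(pl,55,110,128))
E
python3 m.py
```

```text
res [-0.   0.4 -0.4 -0.5  0.7 -0.9 -0.6  0.   0.3 -0.4 -0.9  1.5 -0.2 -0.4]
res [-0.2  0.3  0.2  0.5 -0.1  0.1 -0.4  0.8  0.3  0.3  0.6  0.2  0.   0.
  0.5  0.9]
shelf [ 5.78182359e+02 -9.06323559e+00  1.23565439e-01] plate [ 5.14796145e+02 -1.31562523e+02  2.62497551e-01] local [ -78.00111525 -113.75286196] 0.13893211143070222
tin [454.51509554 157.13044107 180.        ] [-102.24078635  180.16867623]
tin [453.79816862 160.77861309 180.        ] [-102.50260534  183.87739489]
mug [695.06630385 -36.2467628  200.        ] [112.6423595  -41.38235722]
mug [694.14054738 -26.41123883 200.        ] [112.93590196 -31.50772358]
[[ 490.22444458 -252.0665956   128.        ]
 [ 433.1359064   -39.60271912  128.        ]
 [ 539.36784464  -11.05845003  128.        ]
 [ 596.45638282 -223.5223265   128.        ]]
```

```bash
cat > w.py <<'E'
import numpy as np
from rig import tips_ahead,sense
print('tips',tips_ahead, [tips_ahead(o) for o in (0,.5,.6,1)] if callable(tips_ahead) else '')
sh=np.array([578.2,-9.06]);c,s=np.cos(.12357),np.sin(.12357)
W=lambda x,y:sh+[c*x-s*y,s*x+c*y]
L=lambda w:np.array([[c,s],[-s,c]])@(np.array(w[:2])-sh)
if __name__=='__main__':
    print(W(-190,182),W(44,182),W(-78,-255),W(-78,89),W(1,0)-sh,W(0,1)-sh)
E
python3 w.py
```

```text
tips 17.0 
[367.21621286 148.13364353] [599.43194825 176.97549224] [ 532.22497462 -271.72955865] [489.8249919   69.64741987] [0.99237494 0.12325576] [-0.12325576  0.99237494]
```

Request:
drive_tool(commands="0.145 -0.327 0 0 0 0.119 50; 0.145 -0.327 0 0 0 0.119 50; 0.145 -0.327 0 0 0 0.119 50; 0.145 -0.327 0 0 0 0.119 50; 0.145 -0.327 0 0 0 0.119 50; 0.145 -0.327 0 0 0 0.119 50; 0.145 -0.327 0 0 0 0 50; 0.145 -0.327 0 0 0 0 50; 0.145 -0.327 0 0 0 0 50; 0.145 -0.327 0 0 0 0 50; 0 0 0 0 0 0 50; 0 0 0 0 0 0 50; 0 0 0 0 0 0 50")

```text
time_s: 1.78
eef_pos: [367.4, 148.7, 248.3]
ee_rot: [-0.0, -0.061, 0.998, 0.0]
force: [0.2, -0.2, 0.5]
grip_width: 0.496
grip_force: 0.0
```

Run:
```python
from w import *
from h import *
s=sense(); print(s['eef_pos'],L(s['eef_pos']),s['grip_width'],R.from_quat(s['ee_rot'],scalar_first=True).as_matrix()[:,1])
p=capture('side'); x,y=map(int,proj(p,s['eef_pos'])[0]); print(x,y,proj(p,np.array(s['eef_pos'])-[0,0,17]))
cv2.imwrite('pics/a.png',cv2.resize(p['pixels'][y-80:y+60,x-100:x+80],None,fx=4,fy=4,interpolation=cv2.INTER_CUBIC))
```

```text
tips 17.0 
[367.43763932 148.72871833 248.3257951 ] [-189.70691553  182.56324523] 0.4961673341509426 [-1.22314386e-01  9.92491377e-01  2.39198461e-04]
361 251 [[361.13951101 256.77489456]]
```

View pics/a.png

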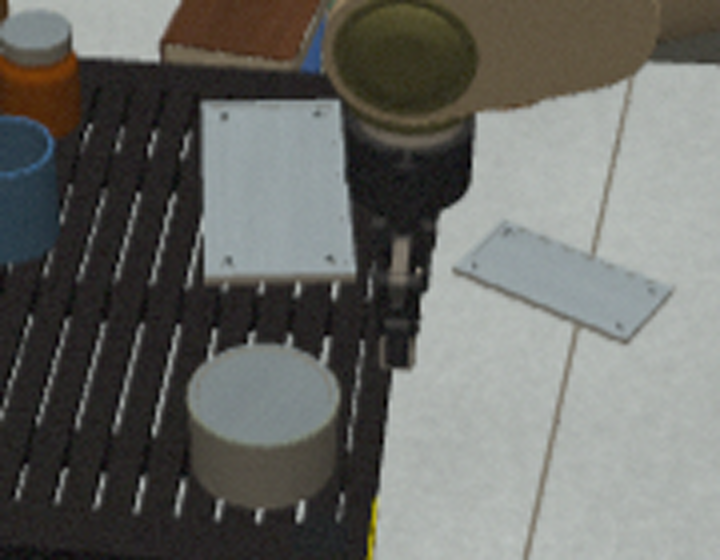

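The open fingers hang in front of the shelf's edge, in line with the tin, and the tip length agrees with 17 mm. I'll lower them and push the tin.

Request:
drive_tool(commands="0 0 -0.31 0 0 0 50; 0 0 -0.31 0 0 0 50; 0 0 -0.31 0 0 0 50; 0 0 0 0 0 0 50; 0.1 0.012 0 0 0 0 50; 0.1 0.012 0 0 0 0 50; 0.1 0.012 0 0 0 0 50; 0.1 0.012 0 0 0 0 50; 0.1 0.012 0 0 0 0 50; 0.1 0.012 0 0 0 0 50; 0.1 0.012 0 0 0 0 50; 0.1 0.012 0 0 0 0 50")

```text
time_s: 2.83
eef_pos: [448.0, 159.2, 156.9]
ee_rot: [0.0, -0.062, 0.998, 0.0]
force: [-1.2, -0.2, -0.3]
grip_width: 0.499
grip_force: 0.6
```

Run:
```python
from w import *
from h import *
s=sense(); print(s['eef_pos'],L(s['eef_pos']),s['force'],s['grip_width'])
p=capture('side')
for b in boxes_of(p,'tin')[:2]: w=onz(p,b['position'],150); print(b,w,L(w))
cv2.imwrite('pics/b.png',cv2.resize(p['pixels'][170:350,200:420],None,fx=3,fy=3))
```

```text
tips 17.0 
[448.00026116 159.1927669  156.91991315] [-108.46883442  183.0176973 ] [-1.23806425 -0.23294444 -0.33250098] 0.4992746870246051
{'position': [306.1, 272.7], 'confidence': 0.75} [512.06190242 153.0525192  150.        ] [-45.65248809 169.02830285]
```

View pics/b.png

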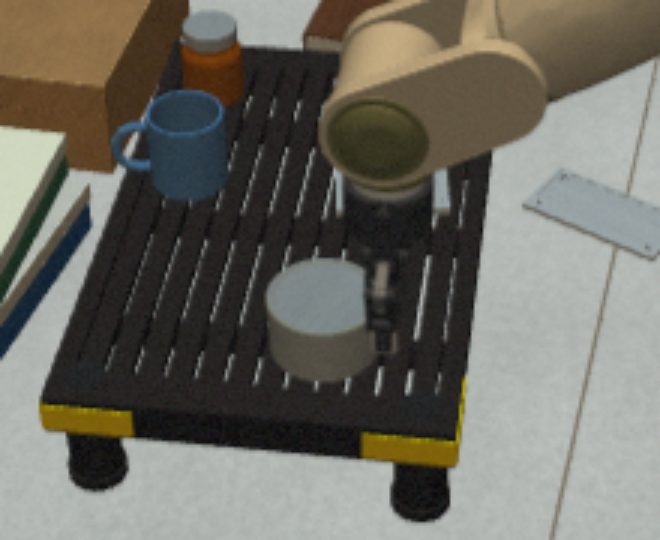

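The tin slides upright, with its centre near (322,318) in the crop. I'll continue the push.

Request:
drive_tool(commands="0.1 0.012 0 0 0 0 50; 0.1 0.012 0 0 0 0 50; 0.1 0.012 0 0 0 0 50; 0.1 0.012 0 0 0 0 50; 0.1 0.012 0 0 0 0 50; 0.1 0.012 0 0 0 0 50; 0.1 0.012 0 0 0 0 50; 0.1 0.012 0 0 0 0 50; 0.1 0.012 0 0 0 0 50; 0.1 0.012 0 0 0 0 50; 0.1 0.012 0 0 0 0 50; 0.1 0.012 0 0 0 0 50; 0.1 0.012 0 0 0 0 50; 0.1 0.012 0 0 0 0 50; 0.06 0.007 0 0 0 0 50; 0.04 0.005 0 0 0 0 50; 0 0 0 0 0 0 50")

```text
time_s: 4.35
eef_pos: [597.8, 176.5, 155.9]
ee_rot: [0.0, -0.062, 0.998, 0.0]
force: [0.1, 0.0, -0.7]
grip_width: 0.499
grip_force: 0.0
```

Request:
drive_tool(commands="-0.1 -0.012 0 0 0 0 50; -0.2 -0.024 0 0 0 0 50; -0.2 -0.024 0 0 0 0 50; -0.2 -0.024 0.3 0 0 0 50; 0 0 0.4 0 0 0 50; 0 0 0.3 0 0 0 50; 0 0 0 0 0 0 50")

```text
time_s: 4.93
eef_pos: [528.8, 168.1, 262.2]
ee_rot: [0.006, -0.062, 0.998, 0.0]
force: [0.7, 0.3, 0.1]
grip_width: 0.498
grip_force: 0.0
```

Run:
```python
from w import *
from h import *
s=sense(); print(s['eef_pos'],L(s['eef_pos']))
for n in('side','scene'):
    p=capture(n)
    for b in boxes_of(p,'tin')[:2]: w=onz(p,b['position'],155); print(b,w,L(w))
    for o in ('mug','jar','books'):
        for b in boxes_of(p,o)[:1]: w=onz(p,b['position'],150); print(o,w,L(w))
    cv2.imwrite(f'pics/{n}2.png',p['pixels'])
```

```text
tips 17.0 
[528.79536401 168.09110708 262.24518525] [-27.19302756 181.88972497]
{'position': [249.5, 270.5], 'confidence': 0.9} [659.11691576 185.66374962 155.        ] [104.3007437  183.26549262]
{'position': [300.5, 278.6], 'confidence': 0.45} [518.70401961 184.02132278 155.        ] [-35.24393392 198.94228814]
mug [703.6983148  -50.10719013 150.        ] [119.48207954 -56.20259338]
jar [ 734.30158937 -219.13761071  150.        ] [ 129.01802866 -227.71617643]
{'position': [267.0, 230.9], 'confidence': 0.39} [ 540.3055022  -131.62821111  155.        ] [ -52.71278836 -116.96290558]
{'position': [162.0, 212.0], 'confidence': 0.28} [ 500.29782206 -428.77531745  155.        ] [-129.04050097 -406.91306951]
mug [694.84433339 -28.31129583 150.        ] [113.38207989 -33.48158989]
jar [ 713.27390693 -183.85190447  150.        ] [ 112.49985028 -190.10774284]
books [ 699.12139708 -407.92045445  150.        ] [  70.83751394 -410.72337773]
```

Request:
drive_tool(commands="0 -0.315 0 0 0 -0.143 50; 0 -0.315 0 0 0 -0.143 50; 0 -0.315 0 0 0 -0.143 50; 0 -0.315 0 0 0 -0.143 50; 0 -0.315 0 0 0 -0.143 50; 0 -0.315 0 0 0 -0.143 50; 0 -0.315 0 0 0 -0.143 50; 0 -0.315 0 0 0 -0.143 50; 0.01 -0.315 0 0 0 -0.143 50; 0.01 -0.315 0 0 0 -0.143 50; 0.01 -0.315 0 0 0 -0.143 50; 0.01 -0.315 0 0 0 -0.143 50; 0 -0.315 0 0 0 -0.143 50; 0 -0.315 0 0 0 -0.143 50; 0 0 0 0 0 0 50; 0 0 0 0 0 0 50; 0 0 0 0 0 0 50")

```text
time_s: 6.85
eef_pos: [531.6, -272.8, 255.0]
ee_rot: [-0.0, 0.662, 0.749, 0.0]
force: [0.7, -0.2, 0.9]
grip_width: 0.498
grip_force: 0.0
```

Run:
```python
from w import *
from h import *
s=sense(); M=R.from_quat(s['ee_rot'],scalar_first=True).as_matrix();print(s['eef_pos'],L(s['eef_pos']),np.arctan2(M[1,1],M[0,1]),M[:,2],s['force'])
```

```text
tips 17.0 
[ 531.58904907 -272.76134657  255.00638094] [ -78.75825039 -255.94553898] 0.12267848049297962 [-4.13286539e-04  6.74376755e-04 -9.99999687e-01] [ 0.74861894 -0.23726268  0.8974891 ]
```

Request:
drive_tool(commands="0 0 -0.35 0 0 0 50; 0 0 -0.35 0 0 0 50; 0 0 -0.25 0 0 0 50; 0 0 -0.15 0 0 0 50; 0 0 0 0 0 0 50; 0 0 0 0 0 0 50")

```text
time_s: 7.35
eef_pos: [531.9, -272.3, 145.7]
ee_rot: [-0.0, 0.662, 0.749, 0.0]
force: [-0.2, 0.2, 1.0]
grip_width: 0.502
grip_force: 0.0
```

Request:
drive_tool(commands="0 0 -0.02 0 0 0 50; 0 0 0 0 0 0 50")

```text
time_s: 7.52
eef_pos: [532.1, -273.2, 144.6]
ee_rot: [0.001, 0.663, 0.749, 0.0]
force: [0.3, 0.9, -0.6]
grip_width: 0.501
grip_force: 0.0
```

Request:
drive_tool(commands="0 0 -0.02 0 0 0 50; 0 0 0 0 0 0 50")

```text
time_s: 7.68
eef_pos: [531.7, -273.3, 141.7]
ee_rot: [0.0, 0.663, 0.749, -0.0]
force: [-1.2, 0.3, -0.5]
grip_width: 0.497
grip_force: 0.0
```

Request:
drive_tool(commands="0 0 -0.02 0 0 0 50; 0 0 0 0 0 0 50")

```text
time_s: 7.85
eef_pos: [531.5, -273.3, 139.1]
ee_rot: [-0.0, 0.663, 0.749, -0.0]
force: [0.6, 0.9, -0.5]
grip_width: 0.498
grip_force: 0.0
```

Request:
drive_tool(commands="0 0 -0.02 0 0 0 50; 0 0 0 0 0 0 50")

```text
time_s: 8.02
eef_pos: [531.5, -273.3, 136.9]
ee_rot: [-0.0, 0.663, 0.749, -0.0]
force: [-0.2, 1.3, -0.8]
grip_width: 0.497
grip_force: 0.0
```

Request:
drive_tool(commands="0 0 -0.02 0 0 0 50; 0 0 0 0 0 0 50")

```text
time_s: 8.18
eef_pos: [531.6, -273.4, 135.3]
ee_rot: [0.0, 0.663, 0.749, 0.0]
force: [-0.6, -0.8, 0.3]
grip_width: 0.501
grip_force: 0.0
```

Request:
drive_tool(commands="0 0 -0.01 0 0 0 50; 0 0 0 0 0 0 50")

```text
time_s: 8.35
eef_pos: [531.7, -273.4, 135.2]
ee_rot: [0.0, 0.663, 0.749, -0.0]
force: [-1.7, 1.7, 7.3]
grip_width: 0.497
grip_force: 3.6
```

Request:
drive_tool(commands="0 0 0.045 0 0 0 50; 0 0 0 0 0 0 50; -0.01 0.08 0 0 0 0 50; -0.01 0.08 0 0 0 0 50; -0.01 0.08 0 0 0 0 50; -0.01 0.08 0 0 0 0 50; -0.01 0.08 0 0 0 0 50; -0.01 0.08 0 0 0 0 50; -0.01 0.08 0 0 0 0 50; -0.01 0.08 0 0 0 0 50")

```text
time_s: 9.18
eef_pos: [523.5, -208.4, 138.8]
ee_rot: [-0.0, 0.663, 0.749, -0.0]
force: [-0.1, -2.8, -0.2]
grip_width: 0.497
grip_force: 1.3
```

Run:
```python
from w import *
from h import *
s=sense(); print(s['eef_pos'],L(s['eef_pos']),s['force'])
p=capture('scene'); q=capture('side')
for r in (p,q):
  for b in boxes_of(r,'plate')[:2]: w=onz(r,b['position'],128); print(b,L(w))
cv2.imwrite('pics/d.png',np.hstack([cv2.resize(p['pixels'][180:300,190:400],None,fx=2,fy=2,interpolation=3),cv2.resize(q['pixels'][180:300,200:390],None,fx=2,fy=2,interpolation=3)]))
```

```text
tips 17.0 
[ 523.45709151 -208.44076908  138.76958065] [ -78.90031937 -191.11309927] [-0.09925601 -2.78370519 -0.15007934]
{'position': [284.9, 233.0], 'confidence': 0.88} [-66.19182828 -72.17283092]
{'position': [262.9, 192.0], 'confidence': 0.85} [-218.66292717 -137.31571778]
{'position': [320.6, 226.4], 'confidence': 0.81} [-55.63585325 -63.62689869]
{'position': [400.2, 238.6], 'confidence': 0.55} [-291.60570134  -32.19988978]
```

View pics/d.png

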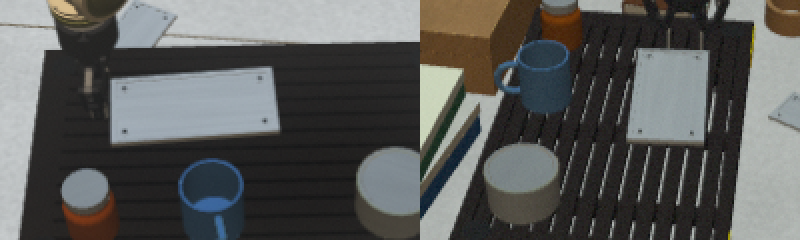

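The plate has squared up to the shelf (centre at (195,105) in the left half of the picture), and the tin stands clear behind it. I'll continue.

Request:
drive_tool(commands="-0.01 0.08 0 0 0 0 50; -0.01 0.08 0 0 0 0 50; -0.01 0.08 0 0 0 0 50; -0.01 0.08 0 0 0 0 50; -0.01 0.08 0 0 0 0 50; -0.01 0.08 0 0 0 0 50; -0.01 0.08 0 0 0 0 50; -0.01 0.08 0 0 0 0 50; -0.01 0.08 0 0 0 0 50; -0.01 0.08 0 0 0 0 50; -0.01 0.08 0 0 0 0 50; -0.01 0.08 0 0 0 0 50; -0.01 0.08 0 0 0 0 50; -0.01 0.08 0 0 0 0 50; -0.01 0.08 0 0 0 0 50; -0.01 0.08 0 0 0 0 50; -0.01 0.08 0 0 0 0 50; -0.01 0.08 0 0 0 0 50; -0.01 0.08 0 0 0 0 50; -0.01 0.08 0 0 0 0 50")

```text
time_s: 11.05
eef_pos: [503.5, -48.5, 138.8]
ee_rot: [0.0, 0.663, 0.749, -0.0]
force: [0.5, -3.7, 1.8]
grip_width: 0.5
grip_force: 1.9
```

Run:
```python
from w import *
from h import *
s=sense(); print(s['eef_pos'],L(s['eef_pos']),s['force'])
for n in('scene','side'):
  r=capture(n)
  for b in boxes_of(r,'plate')[:2]: w=onz(r,b['position'],128); print(b,L(w))
```

```text
tips 17.0 
[503.46934036 -48.52476143 138.81262469] [-79.02509301 -29.95285563] [ 0.52179908 -3.66209729  1.83654738]
{'position': [347.2, 234.0], 'confidence': 0.79} [-57.42298314  92.91092129]
{'position': [312.7, 262.2], 'confidence': 0.86} [-53.76467484  99.97666461]
```

Request:
drive_tool(commands="-0.01 0.08 0 0 0 0 50; -0.01 0.08 0 0 0 0 50; -0.01 0.08 0 0 0 0 50; -0.01 0.08 0 0 0 0 50; -0.01 0.08 0 0 0 0 50; -0.01 0.08 0 0 0 0 50; -0.01 0.08 0 0 0 0 50; -0.01 0.08 0 0 0 0 50; -0.01 0.08 0 0 0 0 50; -0.01 0.08 0 0 0 0 50; -0.01 0.08 0 0 0 0 50; -0.01 0.08 0 0 0 0 50; -0.006 0.05 0 0 0 0 50; -0.004 0.03 0 0 0 0 50; 0 0 0 0 0 0 50; 0 0 0 0 0 0 50")

```text
time_s: 12.58
eef_pos: [490.7, 54.9, 138.9]
ee_rot: [-0.0, 0.663, 0.749, 0.0]
force: [0.7, -0.6, -0.9]
grip_width: 0.499
grip_force: 0.0
```

Run:
```python
from w import *
from h import *
s=sense(); print(s['eef_pos'],L(s['eef_pos']),s['force'])
P=[]
for n in('scene','side'):
  r=capture(n); P.append(r['pixels'])
  for b in boxes_of(r,'plate')[:2]: w=onz(r,b['position'],128); print(b,L(w))
cv2.imwrite('pics/e.png',np.vstack([cv2.resize(P[0][190:280,300:460],None,fx=4,fy=4,interpolation=2)[:290],cv2.resize(P[1][225:300,250:410],None,fx=4,fy=4,interpolation=2)]))
cv2.imwrite('pics/e_full.png',P[1])
```

```text
tips 17.0 
[490.65448739  54.90959104 138.90434829] [-78.99335181  74.27230794] [ 0.72501927 -0.64149976 -0.88544816]
{'position': [259.3, 193.6], 'confidence': 0.6} [-212.78570612 -147.29239239]
{'position': [404.0, 239.8], 'confidence': 0.8} [-302.56719545  -27.8877203 ]
{'position': [308.2, 288.2], 'confidence': 0.63} [-55.80029429 204.53969586]
```

View pics/e.png

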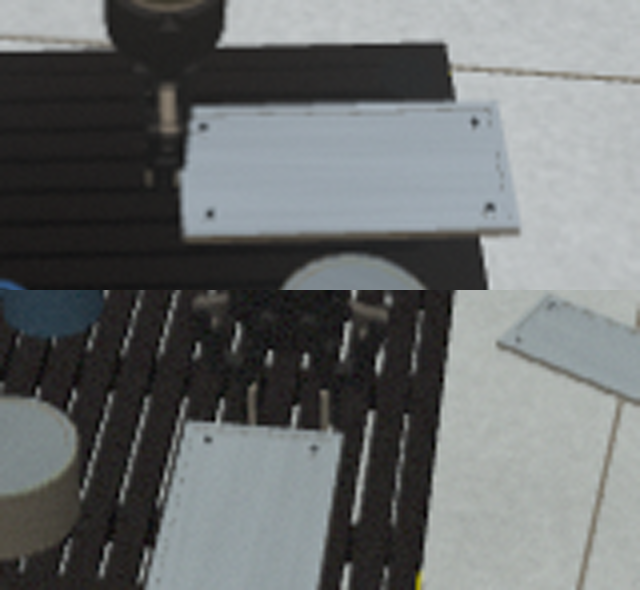

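Run:
```python
from w import *
from h import *
r=capture('scene')
P=np.array([L(onz(r,np.array(u)/4+[299.6,189.6],128)) for u in [(190,105),(497,101),(519,233),(183,236)]]); print(P, P.mean(0))
v=P[1]+P[2]-P[0]-P[3]; print('lead',(P[1]+P[2])/2,'yaw',np.arctan2(-v[0],v[1]),'len',np.hypot(*v)/2)
```

```text
tips 17.0 
[[-120.98055365   96.30690901]
 [-118.08840884  306.56505102]
 [  -4.2990233   304.08125678]
 [  -8.95472768   85.33322242]] [-63.08067837 198.07160981]
lead [-61.19371607 305.3231539 ] yaw -0.01759198572069061 len 214.5362844552667
```

The plate is flat and square (yaw −0.02 rad), and its left end is 25–28 mm past the shelf's end. It needs about 12 mm more.

Request:
drive_tool(commands="-0.005 0.04 0 0 0 0 50; -0.005 0.04 0 0 0 0 50; -0.005 0.04 0 0 0 0 50; -0.002 0.02 0 0 0 0 50; 0 0 0 0 0 0 50; 0 0 0 0 0 0 50")

```text
time_s: 13.33
eef_pos: [488.8, 69.1, 138.8]
ee_rot: [-0.0, 0.663, 0.749, 0.0]
force: [0.7, -0.2, 0.0]
grip_width: 0.499
grip_force: 0.0
```

Request:
drive_tool(commands="0.005 -0.05 0 0 0 0 50; 0.012 -0.1 0 0 0 0 50; 0.025 -0.2 0.1 0 0 0 50; 0.025 -0.2 0.35 0 0 0 50; 0 0 0.4 0 0 0 50; 0 0 0.3 0 0 0 50; 0 0 0 0 0 0 50; 0 0 0 0 0 0 50")

```text
time_s: 14.0
eef_pos: [496.0, 12.8, 254.9]
ee_rot: [0.001, 0.663, 0.748, 0.001]
force: [-1.3, 0.6, -0.6]
grip_width: 0.496
grip_force: 0.0
```

Run:
```python
from w import *
from h import *
s=sense(); print(s['eef_pos'],L(s['eef_pos']),s['force'])
P=[]
for n in('scene','side'):
  r=capture(n); P.append(r['pixels'])
  for o in('plate','tin'):
    for b in boxes_of(r,o)[:2]: w=onz(r,b['position'],128 if o=='plate' else 155); print(n,o,b,L(w))
cv2.imwrite('pics/f.png',np.vstack([cv2.resize(P[0][190:280,300:460],None,fx=4,fy=4,interpolation=2)[:290],cv2.resize(P[1][210:345,210:410],None,fx=3.2,fy=2.3,interpolation=2)[:310]]))
```

```text
tips 17.0 
[496.01447702  12.84487294 254.90059322] [-78.8589514   31.86768631] [-1.34058144  0.59346719 -0.61703291]
scene plate {'position': [391.4, 231.2], 'confidence': 0.8} [-63.24174625 211.09344574]
scene plate {'position': [258.8, 194.3], 'confidence': 0.74} [-210.10862796 -148.5836779 ]
scene tin {'position': [386.8, 278.0], 'confidence': 0.67} [104.57767588 178.95163082]
scene tin {'position': [391.1, 229.1], 'confidence': 0.44} [-48.32362142 206.03358742]
side plate {'position': [343.2, 176.1], 'confidence': 0.75} [ -96.92808931 -344.98807031]
side plate {'position': [403.4, 240.7], 'confidence': 0.74} [-300.91503323  -23.54281655]
side tin {'position': [250.1, 268.9], 'confidence': 0.73} [104.08157562 176.80844119]
```

View pics/f.png

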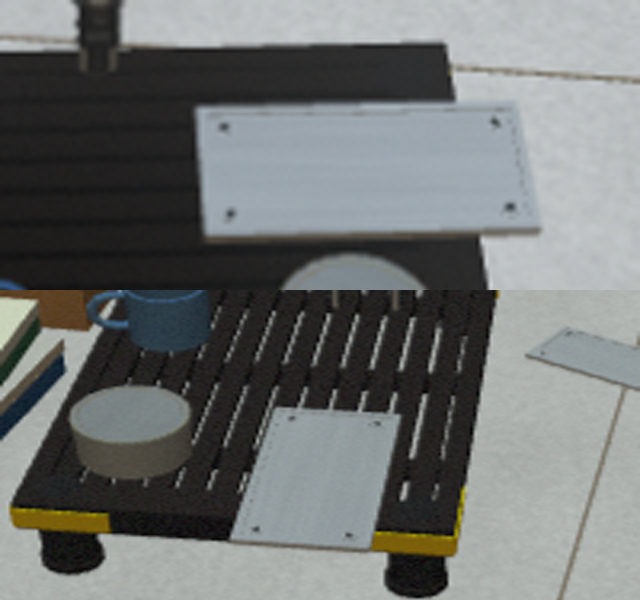

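The plate is square and sticks out past the left end. Its centre is at y ≈ 211, so its left end is at about 321 mm against the 320 mm target. The tin stands at x ≈ 104, and the robot is clear of everything.

```bash
python3 -c "
from rig import finish_job; print(finish_job())"
```

```text
the job is handed in; nothing more can be done
None
```

I've handed the job in, but it returned no verdict: by the camera images, the plate lies flat and square with about 41 mm past the shelf's left end, and the tin stands upright about 104 mm behind the shelf's centre line.

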